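# Spin the slide carousel and catch it on its mark

## Task

Flick the microscope-slide carousel with a fingertip (its upright pegs are there to push) so that it spins on its own, and let it run free for at least two full turns. Then, while it is still turning, brake it with a fingertip pressed down on its rim so that it stops with the red field at the yellow pointer: catch it in one go, not by letting it stop elsewhere and pushing it into place. Finish while still holding the wheel there with that fingertip; grasp nothing, keep off the black knob in the middle, and leave everything else on the bench where it stands.

Things in the scene. Friction and masses are not known exactly. Their poses are not given: they have to be found in the camera images.
- carousel: fixed white foot of the slide carousel on the bench; its origin lies on the bench on the wheel's upright axis, its x axis points from the wheel's axis to the yellow pointer. An upright white post, 14 x 30 mm, 56 mm tall, stands 155 mm from the axis just outside the wheel's edge and carries the yellow pointer, which reaches in to 134 mm from the axis; foot and post do not move
- spindle (a joint): turn of the wheel in rad, positive anticlockwise seen from above, unlimited, not wrapped; 0 (and every whole multiple of 2 pi) has the red field at the pointer; starts at rest between 2.0 and 4.3. Free bearing: the wheel (inertia about 0.0055 kg m2) loses about 10 percent of its speed a second and runs on by about 7 rad from 1 rad/s, 16 rad from 2 rad/s; no detents
- wheel: the horizontal white wheel, 260 mm across and 10 mm thick, about 0.6 kg; origin on its axis at its underside, x axis towards the red field. Its flat top is 60 mm above the bench; the flat outer rim band, 100 to 130 mm from the axis, is faced with soft white rubber and free of obstacles all round. Three thin glass slides lie flat inside the band
- mark (a point): middle of the red field (24 mm radially, 50 mm along the rim) on the rim band's top, 115 mm from the axis; turns with the wheel
- index (a point): fixed point at rim-band height, 60 mm above the bench, 115 mm from the axis, where the yellow pointer points: the red field's middle belongs here
- peg0 (a point): top of an upright black rubber-sleeved peg on the wheel, 12 to 14 mm across, 34 mm tall above the wheel's top (94 mm above the bench), 80 mm from the axis, 60 degrees anticlockwise of the red field; turns with the wheel
- peg1 (a point): top of the second such peg, opposite the red field
- peg2 (a point): top of the third such peg, 60 degrees clockwise of the red field
- clamp_knob: black clamp knob on the wheel's axis, 34 mm across, 28 mm tall above the wheel's top; not to be touched; origin at its underside
- objective: loose microscope objective, steel, 34 mm across, 48 mm tall, standing on the bench next to the carousel; origin under its centre
- dish: loose closed pale-blue petri dish, 92 mm across, 18 mm tall, next to the carousel; origin under its centre
- oil: loose small amber immersion-oil bottle, 30 mm across, 62 mm tall, next to the carousel; origin under its centre
- slide_box: loose blue slide box, 85 x 110 x 34 mm, on the bench; origin under its centre
- stain: loose amber jar with white cap, 48 mm across, 85 mm tall; origin under its centre
- brush: loose brush with wooden handle, 170 mm long, lying on the bench
- beaker: loose white plastic beaker, 64 mm across, 75 mm tall; origin under its centre

How it is judged:
By the outcome, as a careful person would: the job done as asked, in the order asked, and still so for the second after the job is handed in, while the arm keeps its last pose, push and grip.
It also fails if it takes over 64 s, if anything falls off the work surface, if the arm or the gripper's body presses on something with over 40 N, if the wrist force passes 120 N, or if a joint passes its speed limit or range.

## Robot

A 6-joint arm with a two-finger parallel gripper is mounted at the origin on the work surface. World frame = base frame: x ahead of the robot, y to its left, z up, the work surface at z = 0. Lengths are in mm, angles in rad, forces in N, time in s.
With the tool pointing down it reaches from about 350 to 975 mm from the base axis. Payload 7.1 kg.
Tool frame: the origin (TCP) lies at the very end of the fingers, on their centre line; the grasp point (between the pads) lies ctrl.hold_point_z behind it (ctrl.hold_point_z is the distance from the TCP to the grasp point, in mm); z points along the fingers, y is the line along which they close (so a half turn about z gives the same grasp; the last joint's range is limited). The gripper opens to 88 mm and grips with 3 to 60 N. Pads are 20 mm wide; open, the fingers measure 115 mm over their backs; the gripper's body (75 mm by 178 mm) begins 61 mm behind the grasp point.
Start: joints at [1.104, 0.423, 1.63, -0, 1.089, -0.019], TCP at [270.582, 563.374, 222.675] pointing down, gripper open.
Joint ranges: [-3, 3], [-0.9, 2.11], [0.09, 2.58], [-1.31, 4.45], [0.11, 2.69], [-2.54, 2.54]. Speed limits (rad/s): [2.39, 2.39, 3.01, 3.14, 3.14, 3.14].

## Interface

Orientations are given as a rotation vector (axis times angle).
In Python, from workcell import ctrl gives the robot as it stands. The module is installed in compiled form; this text tells all that it offers.
- The arm moves only by the shell command python3 -m creep 'ROWS'. ROWS is JSON, a list of rows, each an object with "translation": the shift along the tool's x, y, z in mm, a list of three; "angular": the turn, a rotation vector about the tool's x, y, z in rad, a list of three; "jaw": the opening, from 0 (shut) to 1 (fully open). A call has exactly 8 rows; each row is the pose to reach, as a shift and turn from the pose commanded when the call began, along the tool's axes at that moment; what a row does not reach only later rows make up. A row lasts 1/8 s, in which the tool goes at most 62.5 mm and 10.7 degrees, less where a joint would pass 70% of its speed; a pose out of reach is approached as far as the arm can. A call with a gripper value outside its range is refused whole. The fingers move at their own pace and stop on an object; the grip force is fixed at half the most. Time passes only in rows, so rows that repeat a pose let the fingers close, or fill a call up. It gives the time, the measured TCP pose, the force, the opening and the grip force at its end, in the units of the state.
- ctrl.get_obs(): the state, without advancing time (a new reading comes with each control period).
- ctrl.get_image(name): name is "scene" or "top"; returns the picture (400x640x3 uint8, red, green, blue); there is no depth.
- ctrl.camera_info(name): a dict with "camera_matrix" (3x3 intrinsics, pixels), "distortion" ([k1, k2, p1, p2, k3] as OpenCV has them; the pictures are not rectified), "world_from_camera" (4x4, takes a point from camera to world coordinates). Camera axes: x right, y up, looking along -z (the intrinsics and any distortion apply to the point x, -y, -z); pixel columns grow to the right and rows downward; lengths in mm; the calibration is good to about 2 mm. A picture is of the moment at which its call begins. camera_info takes no time and is no camera call.
- ctrl.close_job(): hands the job in; it is judged then, once.
Trained networks look in the newest picture that a camera, given by its name, has taken for a name from the list of things; names that differ only in an ending like _2 or _b are one class to them, and where a whole thing is asked for, a point or a joint stands for the part that bears it (a point fixed in the world has none). Each returns a list of dicts, best first, with "score" (0 to 1); they miss things now and then, are a little off and sometimes report something else, mostly with a low value. They report only what shows in the picture. A call takes as long as a camera call.
- ctrl.look_for(camera, label): "rect" ([left, top, right, bottom] in pixels, round what is visible of it).
The state is a dict: "t": time; "qpos": joint angles; "qvel": joint speeds; "joint_torque": joint torques, N m; "ee_pos": TCP position; "orientation": TCP orientation; "ft_force": force on the tool from outside, world axes, zero at the start; "moment": the same for the moment, N m; "width": finger opening in mm; "grasp_force": force on a finger pad.
Only numpy, scipy, OpenCV 4.12 (cv2) and the standard library are available. Lean on these libraries where they do the work, as an engineer would, in place of code of your own. Each camera call takes 0.05 s, during which the arm holds its last target. There are 200 camera calls.

## Working session

There is one attempt and no reset: what is moved stays moved. The work goes in short steps, Python scripts to look and compute and a shell command to move; the robot and the scene stay as the last step left them, time stands still between calls to the robot, and variables do not carry over. Pictures are saved under pics/ and viewed, at most 10 in all, crops included, and the job is handed in when it is done.

```bash
mkdir -p pics
cat > h.py <<'E'
from workcell import ctrl
import numpy as np, cv2
from scipy.spatial.transform import Rotation as R
def ray(cam,uv):
    c=ctrl.camera_info(cam);K=np.array(c["camera_matrix"]);d=np.array(c["distortion"]);T=np.array(c["world_from_camera"])
    p=cv2.undistortPoints(np.array(uv,float).reshape(-1,1,2),K,d).reshape(-1,2)
    v=np.c_[p[:,0],-p[:,1],-np.ones(len(p))]@T[:3,:3].T
    return T[:3,3],v
def onz(cam,uv,z):
    o,v=ray(cam,uv); return (o+v*((z-o[2])/v[:,2])[:,None])[:,:2]
def proj(cam,P):
    c=ctrl.camera_info(cam);K=np.array(c["camera_matrix"]);d=np.array(c["distortion"]);T=np.array(c["world_from_camera"])
    q=(np.array(P,float).reshape(-1,3)-T[:3,3])@T[:3,:3]; q=q*[1,-1,-1]
    return cv2.projectPoints(q,np.zeros(3),np.zeros(3),K,d)[0].reshape(-1,2)
E
python3 - <<'E'
from h import *
o=ctrl.get_obs();print(o["t"],o["ee_pos"],o["orientation"],o["ft_force"],ctrl.hold_point_z)
for n in("top","scene"):
    im=ctrl.get_image(n);cv2.imwrite(f"pics/{n}0.png",im[:,:,::-1]);np.save(n,im)
    print(n,np.array(ctrl.camera_info(n)["world_from_camera"]).round(2).tolist())
E
```

```text
0.0 [270.31087082 562.86886442 221.87695249] [-6.97422471e-01 -3.06281347e+00  2.45379206e-03] [ 0.25362093  0.00736163 -0.64340647] 18.700000000000003
top [[-0.02, 1.0, -0.06, 489.55], [-1.0, -0.02, 0.01, -1.05], [0.01, 0.06, 1.0, 1543.56], [0.0, 0.0, 0.0, 1.0]]
scene [[0.73, -0.53, 0.43, 1045.26], [0.68, 0.58, -0.45, -533.14], [-0.01, 0.62, 0.79, 966.26], [0.0, 0.0, 0.0, 1.0]]
```

View pics/top0.png

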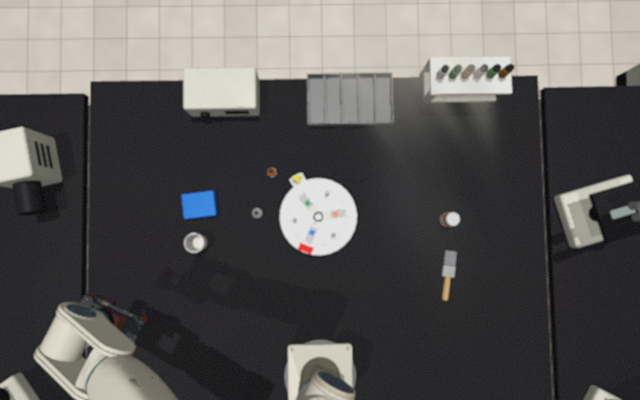

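View pics/scene0.png

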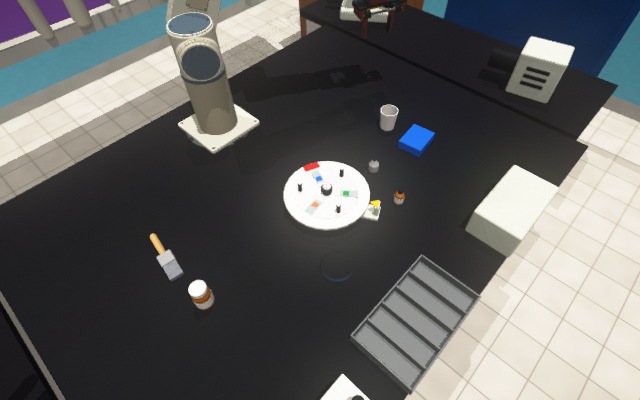

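The top view shows the wheel at about (318,217), the red field at (306,249), the yellow pointer at (298,180), the oil bottle at (271,172) and the objective at (257,213). In the scene view the dish shows only faintly, at (337,265).

```bash
cat >> h.py <<'E'
def state(cam,im,c=None,zt=60):
    f=im.astype(int);r,g,b=f[...,0],f[...,1],f[...,2]
    red=((r>140)&(g<70)&(b<70)).astype(np.uint8)
    yel=((r>150)&(g>130)&(b<90)).astype(np.uint8)
    return red,yel
def cent(m,box):
    l,t,rr,bb=box;ys,xs=np.nonzero(m[t:bb,l:rr]);return (xs.mean()+l,ys.mean()+t,len(xs))
E
python3 - <<'E'
from h import *
for n,box,wb in(("top",(270,165,365,262),(275,173,362,260)),("scene",(275,155,390,235),(278,158,374,232))):
    im=np.load(n+".npy");red,yel=state(n,im)
    f=im.astype(int)
    w=((f.min(2)>150)|(red>0)).astype(np.uint8); 
    m=np.zeros_like(w);l,t,r,b=wb;m[t:b,l:r]=w[t:b,l:r]
    m=cv2.morphologyEx(m,cv2.MORPH_OPEN,np.ones((5,5),np.uint8))
    cs,_=cv2.findContours(m,cv2.RETR_EXTERNAL,cv2.CHAIN_APPROX_NONE);c=max(cs,key=cv2.contourArea)[:,0]
    P=onz(n,c,60)
    ctr=P.mean(0)
    from scipy.optimize import least_squares
    s=least_squares(lambda p:np.hypot(*(P-p[:2]).T)-p[2],[*ctr,130],loss="soft_l1",f_scale=2).x
    print(n,"center",s)
    rc=cent(red,box);yc=cent(yel,box)
    print("red",rc,onz(n,[rc[:2]],60),"yel",yc,onz(n,[yc[:2]],60), onz(n,[yc[:2]],70))
    for k,z in(("dish",18),("objective",48),("oil",62),("peg0",94),("carousel",0),("index",60)):
        print(k,[(np.round(d["rect"]).tolist(),round(d["score"],2),onz(n,[[(d["rect"][0]+d["rect"][2])/2,(d["rect"][1]+d["rect"][3])/2]],z/2).round()[0].tolist()) for d in ctrl.look_for(n,k)[:3]])
for n,b in(("top",(240,140,380,270)),("scene",(270,140,420,300))):
    l,t,r,bb=b;im=np.load(n+".npy")[t:bb,l:r,::-1];im=np.clip(im.astype(float)*1.0,0,255)
    im=(255*(im/255)**.6).astype(np.uint8)
    im=cv2.resize(im,None,fx=2.8,fy=3.5 if 0 else 2.8,interpolation=cv2.INTER_CUBIC);globals()[n]=im
H=max(top.shape[0],scene.shape[0])
cv2.imwrite("pics/c.png",cv2.hconcat([cv2.copyMakeBorder(x,0,H-x.shape[0],0,0,0) for x in(top,scene)])[:600,:800+12])
E
python3 -c "
import cv2;i=cv2.imread('pics/c.png');cv2.imwrite('pics/c1.png',i[:,:800]);print(i.shape)"
```

```text
top center [548.74721946  -2.1002563  129.18535484]
red (np.float64(305.1463414634146), np.float64(248.2439024390244), 41) [[439.96259048  42.49787867]] yel (np.float64(296.625), np.float64(178.25), 16) [[676.87689009  68.0471543 ]] [[675.61421886  67.58143215]]
dish []
objective [([279.0, 178.0, 352.0, 253.0], 0.72, [551.0, 6.0]), ([253.0, 207.0, 259.0, 218.0], 0.48, [564.0, 211.0])]
oil [([266.0, 166.0, 274.0, 175.0], 0.41, [709.0, 161.0])]
peg0 [([277.0, 176.0, 359.0, 256.0], 0.61, [549.0, -2.0]), ([183.0, 190.0, 217.0, 218.0], 0.52, [595.0, 398.0]), ([278.0, 173.0, 360.0, 258.0], 0.2, [550.0, -6.0])]
carousel [([282.0, 173.0, 360.0, 255.0], 0.81, [556.0, -14.0]), ([282.0, 176.0, 355.0, 254.0], 0.17, [552.0, -5.0])]
index [([282.0, 176.0, 361.0, 256.0], 0.62, [548.0, -14.0])]
scene center [550.14537279  -4.79149817 128.99451441]
red (np.float64(310.5652173913044), np.float64(165.91304347826087), 69) [[438.7809882   40.55400699]] yel (np.float64(374.6666666666667), np.float64(202.43589743589743), 39) [[678.9505034   63.58675271]] [[682.99248042  57.00226986]]
dish []
objective [([372.0, 159.0, 380.0, 171.0], 0.48, [572.0, 212.0])]
oil [([394.0, 190.0, 407.0, 205.0], 0.72, [714.0, 151.0])]
peg0 [([280.0, 159.0, 368.0, 231.0], 0.81, [544.0, -10.0])]
carousel [([285.0, 162.0, 382.0, 231.0], 0.77, [543.0, 34.0]), ([331.0, 277.0, 333.0, 281.0], 0.18, [732.0, -180.0])]
index [([287.0, 163.0, 379.0, 232.0], 0.78, [561.0, 11.0])]
(448, 812, 3)
```

View pics/c1.png

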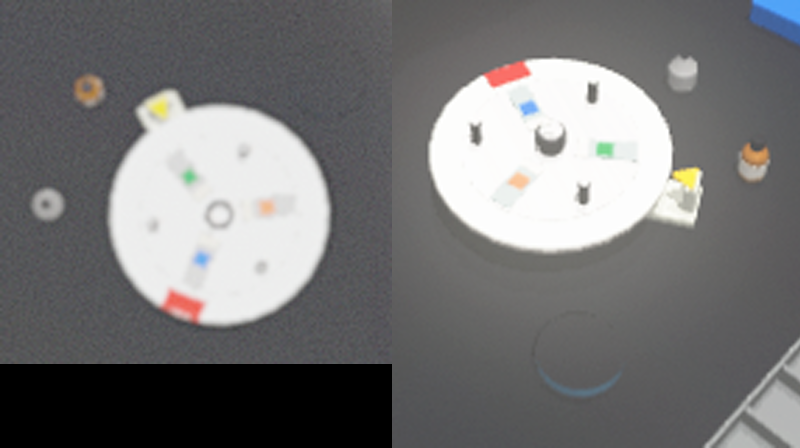

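The crop confirms the layout. From it: axis ≈ (549.5, -3.5), pointer at 28°, red at 158° (spindle ≈ 2.27), and peg1 at 338°. Peg1's anticlockwise tangent lies along tool +y, so no turn of the wrist is needed.

```bash
python3 -m creep '[{"translation":[-44,-32,0],"angular":[0,0,0],"jaw":0},{"translation":[-88,-64,10],"angular":[0,0,0],"jaw":0},{"translation":[-132,-96,20],"angular":[0,0,0],"jaw":0},{"translation":[-176,-128,30],"angular":[0,0,0],"jaw":0},{"translation":[-220,-160,40],"angular":[0,0,0],"jaw":0},{"translation":[-264,-192,50],"angular":[0,0,0],"jaw":0},{"translation":[-308,-224,60],"angular":[0,0,0],"jaw":0},{"translation":[-352,-256,60],"angular":[0,0,0],"jaw":0}]'
cat >> h.py <<'E'
C=np.array([549.5,-3.5])
def togo(x,y,z):
    o=ctrl.get_obs();return R.from_rotvec(o["orientation"]).inv().apply(np.array([x,y,z])-o["ee_pos"]).round(1)
E
python3 -c "
from h import *
print(togo(606.3,-56.2,120),ctrl.get_obs()['ee_pos'])"
```

```text
t: 1.7
ee_pos: [477.4, 178.5, 162.2]
orientation: [-0.697, -3.063, 0.001]
ft_force: [1.2, 0.3, 0.1]
width: 11.4
grasp_force: 0.0
[-217.8 -155.7   42.2] [477.38863485 178.49170141 162.19725396]
```

```bash
python3 -m creep '[{"translation":[-40,-29,0],"angular":[0,0,0],"jaw":0},{"translation":[-80,-58,0],"angular":[0,0,0],"jaw":0},{"translation":[-120,-87,10],"angular":[0,0,0],"jaw":0},{"translation":[-160,-116,20],"angular":[0,0,0],"jaw":0},{"translation":[-195,-140,30],"angular":[0,0,0],"jaw":0},{"translation":[-218,-156,42],"angular":[0,0,0],"jaw":0},{"translation":[-218,-156,42],"angular":[0,0,0],"jaw":0},{"translation":[-218,-156,42],"angular":[0,0,0],"jaw":0}]'
python3 - <<'E'
from h import *
print(togo(606.3,-56.2,74))
im=ctrl.get_image("scene");l,t,r,b=250,110,410,240
cv2.imwrite("pics/s2.png",cv2.resize(im[t:b,l:r,::-1],None,fx=4.5,fy=4.5,interpolation=cv2.INTER_CUBIC))
o=ctrl.get_obs();p=np.array(o["ee_pos"]);print((proj("scene",[p,[623.6,-33.7,94]])-[l,t])*4.5)
E
```

```text
t: 2.7
ee_pos: [605.5, -54.3, 120.7]
orientation: [-0.698, -3.063, -0.0]
ft_force: [-0.4, -0.0, 0.2]
width: 0.5
grasp_force: 0.0
[-1.6 -1.4 46.7]
[[356.23544382 403.86519426]
 [399.33562632 426.71748912]]
```

View pics/s2.png

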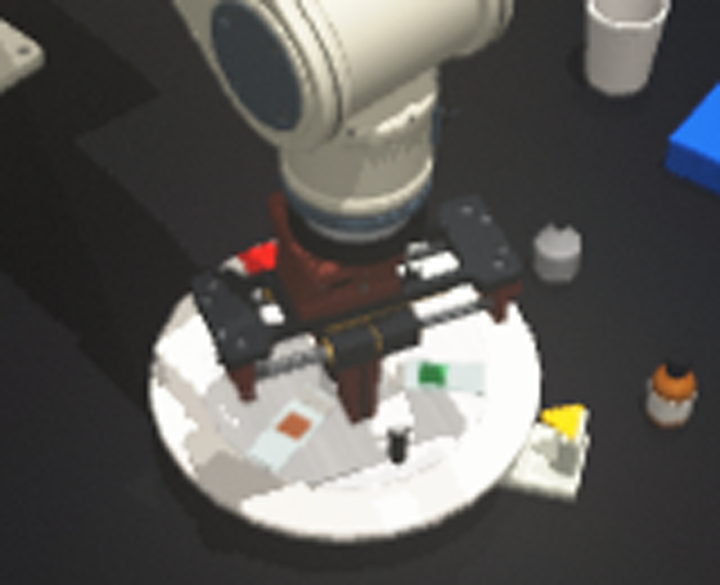

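The crop shows the fingertip at about (360,415), just on the clockwise side of peg1, whose top is at (400,428). That matches the projections. I'll descend, then flick.

```bash
python3 -m creep '[{"translation":[0,0,12],"angular":[0,0,0],"jaw":0},{"translation":[0,0,24],"angular":[0,0,0],"jaw":0},{"translation":[0,0,36],"angular":[0,0,0],"jaw":0},{"translation":[0,0,46],"angular":[0,0,0],"jaw":0},{"translation":[0,0,46],"angular":[0,0,0],"jaw":0},{"translation":[0,0,46],"angular":[0,0,0],"jaw":0},{"translation":[0,0,46],"angular":[0,0,0],"jaw":0},{"translation":[0,0,46],"angular":[0,0,0],"jaw":0}]' && python3 -m creep '[{"translation":[0,5,0],"angular":[0,0,0],"jaw":0},{"translation":[0,17,0],"angular":[0,0,0],"jaw":0},{"translation":[0,34,0],"angular":[0,0,0],"jaw":0},{"translation":[0,54,0],"angular":[0,0,0],"jaw":0},{"translation":[0,54,-15],"angular":[0,0,0],"jaw":0},{"translation":[0,52,-40],"angular":[0,0,0],"jaw":0},{"translation":[0,50,-65],"angular":[0,0,0],"jaw":0},{"translation":[0,50,-70],"angular":[0,0,0],"jaw":0}]'
cat >> h.py <<'E'
def ang(n="scene"):
    t=ctrl.get_obs()["t"];im=ctrl.get_image(n);red,_=state(n,im)
    box=(270,165,365,262) if n=="top" else (275,155,372,235)
    try: c=cent(red,box)
    except Exception: return t,None,0
    p=onz(n,[c[:2]],60)[0]-C
    return round(t,3),round(float(np.arctan2(p[1],p[0])),3),c[2],round(float(np.hypot(*p)))
E
python3 - <<'E'
from h import *
for i in range(3): print(ang("scene"),ang("top"))
print(togo(445.8,46.2,100))
E
```

```text
t: 3.75
ee_pos: [606.3, -54.9, 75.1]
orientation: [0.697, 3.062, 0.0]
ft_force: [-0.2, -0.1, -0.1]
width: 0.4
grasp_force: 0.0
t: 4.75
ee_pos: [629.0, -9.9, 147.3]
orientation: [0.697, 3.059, 0.001]
ft_force: [0.0, 1.1, 0.1]
width: 0.7
grasp_force: 0.0
(4.75, -1.703, 78, 115) (4.8, -1.587, 34, 114)
(4.85, -1.459, 79, 115) (4.9, -1.349, 35, 113)
(4.95, -1.217, 83, 114) (5.0, -1.165, 13, 116)
[187.5 -28.   44. ]
```

Spin is about 2.45 rad/s anticlockwise. The pass to catch is the third, at about 19.34 rad unwrapped, which leaves roughly 2.5 free turns and about 1 rad/s. Next is the hover over the rim at 154°.

```bash
python3 -m creep '[{"translation":[40,-6,0],"angular":[0,0,0],"jaw":0},{"translation":[80,-12,0],"angular":[0,0,0],"jaw":0},{"translation":[120,-18,0],"angular":[0,0,0],"jaw":0},{"translation":[160,-24,0],"angular":[0,0,0],"jaw":0},{"translation":[187,-28,0],"angular":[0,0,0],"jaw":0},{"translation":[187,-28,20],"angular":[0,0,0],"jaw":0},{"translation":[187,-28,40],"angular":[0,0,0],"jaw":0},{"translation":[187,-28,52],"angular":[0,0,0],"jaw":0}]'
python3 - <<'E'
from h import *
for i in range(2): print(ang("scene"),ang("top"))
print(togo(445.8,46.2,75),ctrl.get_obs()['ee_pos'])
E
```

```text
t: 6.05
ee_pos: [446.2, 46.0, 91.5]
orientation: [-0.697, -3.061, 0.001]
ft_force: [-1.4, -0.1, -0.6]
width: 0.5
grasp_force: 0.0
(6.05, 1.376, 59, 115) (6.1, 1.495, 30, 116)
(6.15, 1.602, 58, 116) (6.2, 1.702, 36, 118)
[ 1.1 -0.3 17.6] [446.95856119  45.95995009  92.57819414]
```

```bash
python3 -m creep '[{"translation":[1,0,4],"angular":[0,0,0],"jaw":0},{"translation":[1,0,8],"angular":[0,0,0],"jaw":0},{"translation":[1,0,10],"angular":[0,0,0],"jaw":0},{"translation":[1,0,10],"angular":[0,0,0],"jaw":0},{"translation":[1,0,10],"angular":[0,0,0],"jaw":0},{"translation":[1,0,10],"angular":[0,0,0],"jaw":0},{"translation":[1,0,10],"angular":[0,0,0],"jaw":0},{"translation":[1,0,20],"angular":[0,0,0],"jaw":0}]'
python3 - <<'E'
from h import *
for i in range(6): o=ctrl.get_obs();print(o["t"],o["ee_pos"].round(2) if hasattr(o["ee_pos"],"round") else o["ee_pos"],ang("scene"))
print(togo(445.8,46.2,60))
E
```

```text
t: 7.25
ee_pos: [446.7, 46.5, 72.9]
orientation: [0.697, 3.062, 0.001]
ft_force: [-0.7, -0.4, 0.1]
width: 0.4
grasp_force: 0.0
7.25 [446.7   46.47  72.85] (7.25, -2.444, 70, 117)
7.3 [445.66  46.38  71.48] (7.3, -2.343, 76, 117)
7.35 [445.35  46.35  71.7 ] (7.35, -2.244, 72, 117)
7.4 [445.47  46.38  71.98] (7.4, -2.145, 71, 117)
7.45 [445.68  46.42  72.23] (7.45, -2.056, 74, 116)
7.5 [445.86  46.42  72.42] (7.5, -1.961, 77, 116)
[ 0.  -0.3 12.5]
```

```bash
python3 -m creep '[{"translation":[0,0,3],"angular":[0,0,0],"jaw":0},{"translation":[0,0,5],"angular":[0,0,0],"jaw":0},{"translation":[0,0,7],"angular":[0,0,0],"jaw":0},{"translation":[0,0,7],"angular":[0,0,0],"jaw":0},{"translation":[0,0,7],"angular":[0,0,0],"jaw":0},{"translation":[0,0,7],"angular":[0,0,0],"jaw":0},{"translation":[0,0,7],"angular":[0,0,0],"jaw":0},{"translation":[0,0,7],"angular":[0,0,0],"jaw":0}]' && python3 -m creep '[{"translation":[0,0,0],"angular":[0,0,0],"jaw":0},{"translation":[0,0,0],"angular":[0,0,0],"jaw":0},{"translation":[0,0,0],"angular":[0,0,0],"jaw":0},{"translation":[0,0,0],"angular":[0,0,0],"jaw":0},{"translation":[0,0,0],"angular":[0,0,0],"jaw":0},{"translation":[0,0,0],"angular":[0,0,0],"jaw":0},{"translation":[0,0,0],"angular":[0,0,0],"jaw":0},{"translation":[0,0,0],"angular":[0,0,0],"jaw":0}]'
python3 - <<'E'
from h import *
z=[]
for i in range(6):
    z.append(ctrl.get_obs()["ee_pos"]);print(ang("scene"),ang("top") if i%2 else "")
print(np.mean(z,0),ctrl.get_obs()["ft_force"])
E
```

```text
t: 8.55
ee_pos: [446.1, 46.4, 65.7]
orientation: [0.698, 3.063, 0.0]
ft_force: [-0.1, 0.1, -0.5]
width: 0.9
grasp_force: 0.0
t: 9.55
ee_pos: [446.1, 46.4, 65.7]
orientation: [-0.698, -3.063, -0.0]
ft_force: [-0.2, -0.9, 0.1]
width: 0.5
grasp_force: 0.0
(9.55, 1.67, 59, 116) 
(9.6, 1.753, 61, 117) (9.65, 1.8, 33, 117)
(9.7, 1.909, 60, 117) 
(9.75, 1.991, 63, 117) (9.8, 1.927, 5, 116)
(9.85, 2.127, 65, 118) h.py:21: RuntimeWarning: Mean of empty slice.
  l,t,rr,bb=box;ys,xs=np.nonzero(m[t:bb,l:rr]);return (xs.mean()+l,ys.mean()+t,len(xs))
  ret = ret.dtype.type(ret / rcount)
Traceback (most recent call last):
  File "h.py", line 31, in ang
    return round(t,3),round(float(np.arctan2(p[1],p[0])),3),c[2],round(float(np.hypot(*p)))
                                                                 ~~~~~^^^^^^^^^^^^^^^^^^^^^
ValueError: cannot convert float NaN to integer
```

```bash
python3 -m creep '[{"translation":[0,0,0],"angular":[0,0,0],"jaw":0},{"translation":[0,0,0],"angular":[0,0,0],"jaw":0},{"translation":[0,0,0],"angular":[0,0,0],"jaw":0},{"translation":[0,0,0],"angular":[0,0,0],"jaw":0},{"translation":[0,0,0],"angular":[0,0,0],"jaw":0},{"translation":[0,0,0],"angular":[0,0,0],"jaw":0},{"translation":[0,0,0],"angular":[0,0,0],"jaw":0},{"translation":[0,0,0],"angular":[0,0,0],"jaw":0}]' >/dev/null
cat > m.py <<'E'
from h import *
T=[];A=[];z=[]
for i in range(8):
    z.append(ctrl.get_obs()["ee_pos"][2]);n=("scene","top")[i%2]
    a=ang(n);print(n[0],*a[:3]);T.append(a[0]);A.append(a[1])
T=np.array(T);A=np.unwrap(A);k=.105
tn=ctrl.get_obs()["t"]
# theta = a + w*(1-exp(-k dt))/k, dt from now
f=(1-np.exp(-k*(T-tn)))/k
w,a=np.polyfit(f,A,1)
rem=(0.494-a)%(2*np.pi)
print("now",tn,"th",a,"w",w,"rem",rem,"dt",-np.log(1-rem*k/w)/k,"res",(np.polyval([w,a],f)-A).round(3),"z",np.mean(z))
E
python3 m.py
```

```text
s 11.0 -2.483 71
t 11.05 -2.435 47
s 11.1 -2.349 78
t 11.15 -2.301 50
s 11.2 -2.217 73
t 11.25 -2.169 49
s 11.3 -2.085 76
t 11.35 -2.027 42
now 11.4 th -1.9626887101282213 w 1.2941394743481154 rem 2.4566887101282213 dt 2.117125638265365 res [-0.008  0.011 -0.008  0.01  -0.007  0.011 -0.008 -0.001] z 65.67139893197105
```

```bash
python3 -m creep '[{"translation":[0,0,0],"angular":[0,0,0],"jaw":0},{"translation":[0,0,0],"angular":[0,0,0],"jaw":0},{"translation":[0,0,0],"angular":[0,0,0],"jaw":0},{"translation":[0,0,0],"angular":[0,0,0],"jaw":0},{"translation":[0,0,0],"angular":[0,0,0],"jaw":0},{"translation":[0,0,0],"angular":[0,0,0],"jaw":0},{"translation":[0,0,0],"angular":[0,0,0],"jaw":0},{"translation":[0,0,0],"angular":[0,0,0],"jaw":0}]' >/dev/null
python3 m.py
```

```text
s 12.4 -0.691 74
t 12.45 -0.606 38
s 12.5 -0.565 70
t 12.55 -0.486 44
s 12.6 -0.453 68
t 12.65 -0.372 38
s 12.7 -0.322 76
t 12.75 -0.238 38
now 12.8 th -0.19034601454921 w 1.2097103147703363 rem 0.68434601454921 dt 0.5832086111745658 res [ 0.006 -0.016  0.006 -0.011  0.018 -0.001  0.01  -0.013] z 65.67321674646416
```

```bash
python3 -m creep '[{"translation":[0,0,0],"angular":[0,0,0],"jaw":0},{"translation":[0,0,0],"angular":[0,0,0],"jaw":0},{"translation":[0,0,0],"angular":[0,0,0],"jaw":0},{"translation":[0,0,0],"angular":[0,0,0],"jaw":0},{"translation":[0,0,8.7],"angular":[0,0,0],"jaw":0},{"translation":[0,0,8.7],"angular":[0,0,0],"jaw":0},{"translation":[0,0,8.7],"angular":[0,0,0],"jaw":0},{"translation":[0,0,8.7],"angular":[0,0,0],"jaw":0}]'
python3 - <<'E'
from h import *
F=[]
for i in range(4): print(ang("scene")[:3],ang("top")[:3]);F.append(ctrl.get_obs()["ft_force"])
print(np.mean(F,0),ctrl.get_obs()["ee_pos"])
im=ctrl.get_image("scene");red,yel=state("scene",im)
l,t,r,b=250,110,410,240
cv2.imwrite("pics/s3.png",cv2.resize(im[t:b,l:r,::-1],None,fx=4.5,fy=4.5,interpolation=cv2.INTER_CUBIC))
E
```

```text
t: 13.8
ee_pos: [447.2, 47.2, 59.9]
orientation: [0.698, 3.061, 0.003]
ft_force: [-11.8, 5.2, 52.4]
width: 0.1
grasp_force: 26.2
(13.8, 0.479, 74) (13.85, 0.502, 36)
(13.9, 0.481, 73) (13.95, 0.507, 37)
(14.0, 0.479, 74) (14.05, 0.502, 37)
(14.1, 0.476, 73) (14.15, 0.504, 38)
[-11.05098889   4.91908326  52.63257401] [447.22676621  47.15535429  59.92287409]
```

View pics/s3.png

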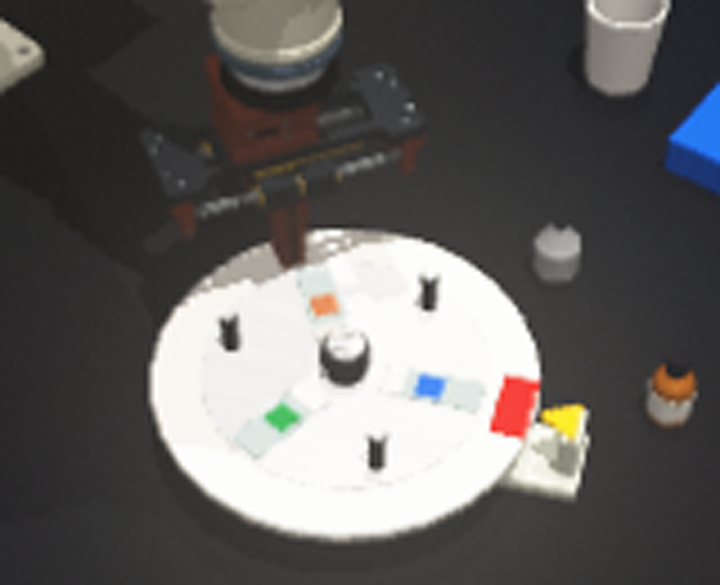

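The crop shows the red field at (515,405), right at the pointer at (560,420). The wheel is at rest at about 0.49 rad against the 0.494 target, held by the fingertip on the rim, and nearby objects have not moved.

```bash
python3 -c "
from workcell import ctrl
print(ctrl.close_job())"
```

```text
the job is handed in; nothing more can be done
None
```

The carousel ran free for about 2.5 turns, was braked in one press with the red field within about 1° of the pointer by my camera measurement, and the job was handed in with the fingertip still holding the rim at about 52 N. That is above the 40 N limit, which I read as covering the arm and gripper body rather than a fingertip.

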